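# Close the hinge carton

### The job

Close the open carton of hinges on the table by pushing its flaps down with the fingertips: first fold in the wide front flap, and only then the left and the right flap over it, until the top lies flat. Press gently, leave the carton standing where it is without lifting or shoving it, and do not disturb the things around it.

Things in the scene. Friction and masses are not known exactly. Their poses are not given: they have to be found in the camera images.
- carton: White carton, 112 (its x) x 138 (its y) x 121 mm high when closed, about 2 kg, loose on the table, full of hinges up to 98 mm above its underside. Origin: centre of its underside; z up, -x its front (turned roughly to the robot), +y its left. Flaps hinge on the wall tops; the back one is already folded in. They turn easily, stay where left, and do not stop one another: each stops at 0.
- carton_flap_front (a joint): Angle (rad) of the front flap: 0 folded in flat, 1.57 upright, above that leaning outward; starts at 1.7 to 2.3. Thin board hinged on the line x = -56 mm, z = 115 mm of the carton (along its y), 136 mm wide, reaching 52 mm from the hinge; closed, its upper face is 118 mm above the carton's underside.
- carton_flap_left (a joint): Angle (rad) of the left flap (at +y): 0 folded in flat, 1.57 upright, starts at 1.7 to 2.3. Hinged on the line y = +69 mm, z = 115 mm of the carton (along its x), 106 mm wide, reaching 46 mm from the hinge; closed, its upper face is 121 mm above the carton's underside.
- carton_flap_right (a joint): Angle (rad) of the right flap (at -y), the mirror image of the left one: hinged on the line y = -69 mm, z = 115 mm of the carton, same size and angles.
- spare_screw_box: Bystander: upright orange cardboard box of screws, 45 x 62 x 98 mm, loose, to the right of the carton. Origin: centre of its underside.
- sanding_block: Bystander: brown sanding block, 53 x 97 x 26 mm, loose, behind the left corner of the carton. Origin: centre of its underside.
- tape_measure: Bystander: yellow tape measure lying on its side, 62 x 73 x 32 mm, loose, to the left of the carton. Origin: centre of its underside.
- offcut: Bystander: pale wooden offcut, 45 x 75 x 28 mm, loose, behind the carton. Origin: centre of its underside.
There are look-alikes about, which are no part of the job. What is shaped like the carton but green is not meant.

How it is judged:
By the outcome, as a careful person would: the job done as asked, in the order asked, and still so for the second after the job is handed in, with the robot touching nothing.
It also fails if it takes over 50 s, if anything falls off the work surface, if the arm or the gripper's body presses on something with over 40 N, if the wrist force passes 120 N, or if a joint passes its speed limit or range.

### The arm

A 6-joint arm with a two-finger parallel gripper is mounted at the origin on a cart in front of the work surface, level with it; the furniture and walls round the work are solid. World frame = base frame: x ahead of the robot, y to its left, z up, the work surface at z = 0. Lengths are in mm, angles in degrees, forces in N, time in s.
With the tool pointing down it reaches from about 350 to 850 mm from the base axis. Payload 8.1 kg.
Tool frame: the origin (TCP) lies at the very end of the fingers, on their centre line; the grasp point (between the pads) lies 19 mm behind it; z points along the fingers, y is the line along which they close (so a half turn about z gives the same grasp; the last joint's range is limited). The gripper opens to 85 mm and grips with 20 to 120 N. Pads are 22 mm wide; open, the fingers measure 114 mm over their backs; the gripper's body (76 mm by 85 mm) begins 54 mm behind the grasp point. The pads swing forward as they close: fully open they stand 13 mm farther back than shut.
Start: joints at [-74.794, 7.471, 85.268, -0, 87.261, -4.893], TCP at [206.21, -563.456, 231.292] pointing down, gripper open.
Joint ranges: [-169.43, 169.43], [-51.17, 129.36], [1.28, 143.12], [-76.62, 256.62], [0, 156.53], [-152.29, 152.29]. Speed limits (degrees/s): [136.94, 136.94, 159.86, 180, 180, 180].

### API

Orientations are given as [roll, pitch, yaw] about the fixed x, y, z axes, in that order (R = Rz(yaw) Ry(pitch) Rx(roll)).
In Python, from bench import sense, eyes, job, models gives the robot as it stands. The module is installed in compiled form; this text tells all that it offers.
- The arm moves only by the tool apply_moves, never from a script. Its argument "rows" is a list of rows, each a list of 6 numbers: the shift along the tool's x, y, z in mm, then the turn, a rotation vector about the tool's x, y, z in rad. In form: [[dx, dy, dz, rx, ry, rz], ...]. A call has exactly 5 rows; each row shifts and turns the commanded pose from where the row before left it, along the tool's axes as they then stand; what a row does not reach is not made up. A row lasts 1/8 s, in which the tool goes at most 62.5 mm and 10.7 degrees, less where a joint would pass 70% of its speed; a pose out of reach is approached as far as the arm can. A call is refused whole if a number of a shift passes 62.5 or a number of a turn 0.188, either way. A call with a gripper value outside its range is refused whole. "fingers" is the finger opening in mm, from 0 to 85.4, set as the call begins (left out, the last holds). The fingers move at their own pace and stop on an object; "grip_force" is the grip in N (left out, the last holds). Time passes only in rows, so rows that do not move let the fingers close, or fill a call up. It gives the time, the measured TCP pose, the force, the opening and the grip force at its end, in the units of the state.
- sense(): the state, without advancing time (a new reading comes with each control period).
- eyes.snapshot(name): name is "scene" or "top"; returns (picture, depth): 384x512x3 uint8, red, green, blue; 384x512 float32, mm along the optical axis (not along the pixel's ray), 0 where there is no reading.
- eyes.get_calibration(name): a dict with "intrinsics" (3x3 intrinsics, pixels), "R" (3x3) and "t" (3): a world point X has camera coordinates R X + t. Camera axes: x right, y down, z forward; pixel columns grow to the right and rows downward; lengths in mm; the calibration is good to about 2 mm. A picture is of the moment at which its call begins. get_calibration takes no time and is no camera call.
- job.hand_in(): hands the job in; it is judged then, once.
Trained networks look in the newest picture that a camera, given by its name, has taken for a name from the list of things; names that differ only in an ending like _2 or _b are one class to them, and where a whole thing is asked for, a point or a joint stands for the part that bears it (a point fixed in the world has none). Each returns a list of dicts, best first, with "confidence" (0 to 1); they miss things now and then, are a little off and sometimes report something else, mostly with a low value. They report only what shows in the picture. A call takes as long as a camera call. They do not tell look-alikes from the thing itself.
- models.boxes_of(name, camera): "xyz" ([x, y, z] in mm, in world coordinates, good to about 4 mm: the middle of the surface that is visible of it).
- models.cut_out(name, camera): "pixels" (384x512 bool, what is visible of it).
- models.place_of(name, camera): "xyz" ([x, y, z] in mm, in world coordinates, good to about 4 mm: a listed point, or the origin of a listed thing).
The state is a dict: "time": time; "joint_pos": joint angles; "qd": joint speeds; "joint_efforts": joint torques, N m; "tool_pos": TCP position; "tcp_rot": TCP orientation; "ft_force": force on the tool from outside, world axes, zero at the start; "wrist_torque": the same for the moment, N m; "finger_gap": finger opening in mm; "grip_force": force on a finger pad.
Only numpy, scipy, OpenCV 4.12 (cv2) and the standard library are available. Lean on these libraries where they do the work, as an engineer would, in place of code of your own. Each camera call takes 0.05 s, during which the arm holds its last target. There are 200 camera calls.

## Working session

There is one attempt and no reset: what is moved stays moved. The work goes in short steps, Python scripts to look and compute and a tool call to move; the robot and the scene stay as the last step left them, time stands still between calls to the robot, and variables do not carry over. Pictures are saved under pics/ and viewed, at most 10 in all, crops included, and the job is handed in when it is done.

Besides the shell and the picture viewer there is one more tool, called after "Call:" by a JSON object that holds its "api" and its "payload". apply_moves: Moves the arm, as the interface text tells. Its arguments: {"type":"object","properties":{"rows":{"type":"array"},"fingers":{"type":"number"},"grip_force":{"type":"number"}},"required":["rows"]}

```bash
mkdir -p pics
python3 - <<'E'
from bench import sense,eyes,models
import cv2,numpy as np
s=sense();print(s['time'],s['tool_pos'],s['tcp_rot'],s['finger_gap'],s['ft_force'])
for n in('scene','top'):
    p,d=eyes.snapshot(n);cv2.imwrite(f'pics/{n}0.png',p[:,:,::-1]);np.savez(f'{n}0.npz',p=p,d=d)
    c=eyes.get_calibration(n);print(n,-c['R'].T@c['t'],c['R'].round(2).tolist(),c['intrinsics'][0][0])
    for m in('carton','spare_screw_box','sanding_block','tape_measure','offcut'):
        print(m,[(np.round(r['xyz']),round(r['confidence'],2)) for r in models.place_of(m,n)])
E
```

```text
0.0 [ 206.06880201 -562.91234366  230.24603468] [-1.79894124e+02 -9.40336226e-03  2.00982209e+01] 85.35182310932288 [ 0.40545096 -0.1800614   0.34385057]
scene [ 218.390997   -280.53520308  919.38732339] [[0.65, -0.76, 0.01], [-0.65, -0.57, -0.5], [0.38, 0.32, -0.87]] 398.6320407761321
carton [(array([ 362., -255.,   -0.]), 0.81)]
spare_screw_box [(array([ 539., -164.,    0.]), 0.86)]
sanding_block [(array([750., 149.,   0.]), 0.72)]
tape_measure [(array([626., 203.,   2.]), 0.54)]
offcut []
top [ 435.55332873   19.51635814 1055.7698439 ] [[-0.0, -1.0, -0.01], [-0.99, 0.01, -0.13], [0.13, 0.01, -0.99]] 356.91773910015866
carton [(array([592.,  33.,   1.]), 0.61), (array([ 360., -257.,   -2.]), 0.61)]
spare_screw_box [(array([ 539., -160.,    2.]), 0.71)]
sanding_block [(array([751., 149.,   3.]), 0.56)]
tape_measure [(array([626., 204.,   1.]), 0.88)]
offcut []
```

View pics/scene0.png

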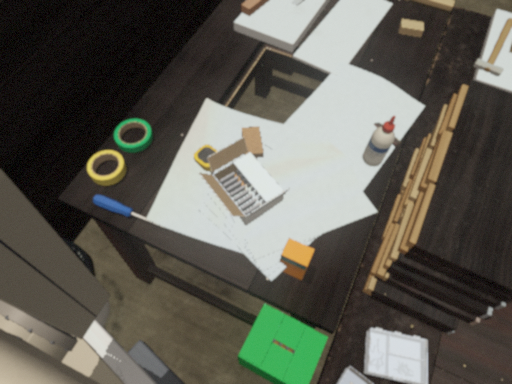

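View pics/top0.png

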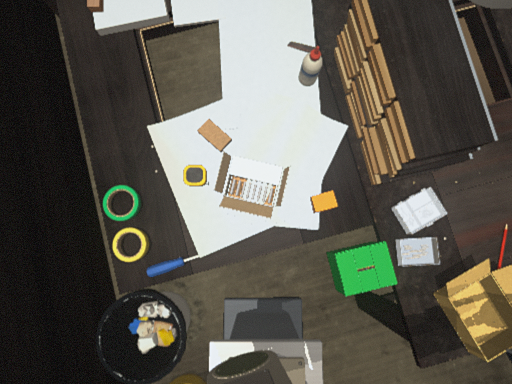

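The top view shows the white carton at about (252,185). Its front flap is at (240,208), the left one at (222,172) and the right one at (283,185). The back flap is closed. The orange box is at (324,201), and the green look-alike is at (365,268). Next I fit a model to the depth clouds.

```bash
cat > fit.py <<'E'
import numpy as np
from bench import eyes
from scipy.optimize import least_squares
def cloud(n,d):
    c=eyes.get_calibration(n);v,u=np.nonzero(d>0);z=d[v,u]
    K=np.array(c['intrinsics']);P=np.linalg.inv(K)@np.stack([u,v,np.ones_like(u)])*z
    return (np.array(c['R']).T@(P-np.array(c['t'])[:,None])).T
def rects(a):
    f,l,r=a; s,c=np.sin,np.cos
    # origin corner, edge u, edge v (carton frame)
    R=[((-56,-68,115),(0,136,0),(52*c(f),0,52*s(f))),
       ((-53,69,115),(106,0,0),(0,-46*c(l),46*s(l))),
       ((-53,-69,115),(106,0,0),(0,46*c(r),46*s(r))),
       ((4,-68,116.5),(52,0,0),(0,136,0)),
       ((-56,-69,0),(0,138,0),(0,0,115)),((-56,69,0),(112,0,0),(0,0,115)),((-56,-69,0),(112,0,0),(0,0,115)),((56,-69,0),(0,138,0),(0,0,115))]
    return [tuple(np.array(q,float) for q in x) for x in R]
def dist(p,P):
    x,y,w,f,l,r=p[:6];c,s=np.cos(w),np.sin(w)
    Q=np.stack([c*(P[:,0]-x)+s*(P[:,1]-y),-s*(P[:,0]-x)+c*(P[:,1]-y),P[:,2]],1)
    D=[]
    for o,u,v in rects((f,l,r)):
        q=Q-o;a=np.clip(q@u/(u@u),0,1);b=np.clip(q@v/(v@v),0,1)
        D.append(np.linalg.norm(q-a[:,None]*u-b[:,None]*v,axis=1))
    # contents
    D.append(np.where((abs(Q[:,0])<56)&(abs(Q[:,1])<69),abs(Q[:,2]-96),99))
    return np.min(D,0)
def fit(p0,ds,lo=45):
    out=[]
    for sel in list(ds)+[None]:
        P=np.vstack([cloud(n,d) for n,d in ds.items() if sel in(None,n)])
        m=(np.hypot(P[:,0]-p0[0],P[:,1]-p0[1])<150)&(P[:,2]>lo)&(P[:,2]<175)
        m&=dist(p0,P)<40
        Q=P[m]
        g=least_squares(lambda p:dist(p,Q),p0,loss='soft_l1',f_scale=3,x_scale=[5,5,.05,.1,.1,.1])
        print(sel,len(Q),np.round(g.x,3),'med res',np.median(dist(g.x,Q)).round(2)); out.append(g.x)
    return out
E
python3 - <<'E'
from fit import *
ds={n:np.load(n+'0.npz')['d'] for n in('scene','top')}
for w in(-.1,-.3): fit(np.array([592,33,w,2,2,2]),ds)
P=cloud('top',ds['top'])
for nm,x,y in(('screw',539,-162),('sand',751,149),('tape',626,203)):
    m=(abs(P[:,0]-x)<60)&(abs(P[:,1]-y)<60)&(P[:,2]>15);print(nm,np.percentile(P[m],[2,50,98],axis=0).round())
E
python3 - <<'E'
import cv2,numpy as np
p=np.load('top0.npz')['p'][130:230,190:350,::-1]
cv2.imwrite('pics/crop0.png',cv2.resize(p,None,fx=5,fy=5,interpolation=2))
E
```

```text
scene 6152 [ 5.86391e+02  2.06280e+01 -1.83000e-01  2.15300e+00  2.36600e+00
  1.64400e+00] med res 5.59
top 4733 [ 5.98746e+02  2.00080e+01 -2.34000e-01  2.44600e+00  2.34800e+00
  1.60000e+00] med res 5.43
None 10885 [ 5.91888e+02  1.98100e+01 -2.15000e-01  2.29800e+00  2.37200e+00
  1.59700e+00] med res 5.24
scene 6181 [ 5.85025e+02  2.13900e+01 -2.51000e-01  2.13100e+00  2.36200e+00
  1.65300e+00] med res 5.63
top 4760 [ 5.96785e+02  1.76290e+01 -3.00000e-01  2.43600e+00  2.40000e+00
  1.53400e+00] med res 5.76
None 10941 [ 5.90643e+02  1.95670e+01 -2.82000e-01  2.28900e+00  2.38000e+00
  1.58600e+00] med res 5.43
screw [[ 482. -185.   45.]
 [ 539. -134.   67.]
 [ 596. -103.  101.]]
sand [[704. 108.  20.]
 [746. 150.  27.]
 [788. 194.  31.]]
tape [[568. 175.  16.]
 [614. 223.  29.]
 [655. 262.  36.]]
```

View pics/crop0.png

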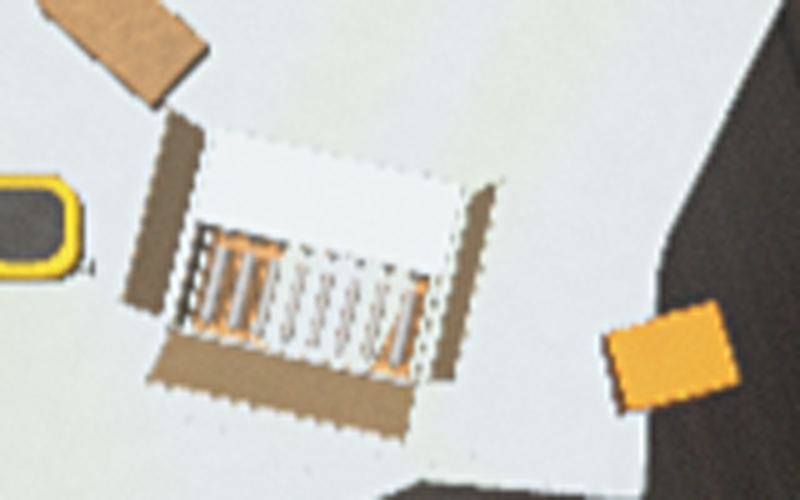

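Run:
```python
from fit import *
for n in('top','scene'):
    d=np.load(n+'0.npz')['d'];P=cloud(n,d);m=(abs(P[:,0]-480)<15)&(abs(P[:,1]-30)<40)&(abs(P[:,2])<80)
    print(n,'table',P[m][:,2].mean(),P[m][:,2].std())
c=eyes.get_calibration('top');K,R,t=[np.array(c[k]) for k in('intrinsics','R','t')]
def ray(cx,cy,z):
    r=R.T@np.linalg.inv(K)@[190+(cx+.5)/5-.5,130+(cy+.5)/5-.5,1];o=-R.T@t
    return (o+r*(z-o[2])/r[2])[:2].round(1)
for nm,cx,cy,z in(('LB',203,130,116),('RB',465,183,116),('LF',172,330,115),('RF',418,383,115),
  ('flapF tipL',148,380,150),('flapF tipR',405,440,150),('flapL tipB',170,108,155),('flapL tipF',125,303,155),('flapR tipB',497,182,155),('flapR tipF',450,380,155)):print(nm,ray(cx,cy,z))
d=np.load('top0.npz')['d'];P=cloud('top',d);G=np.full(d.shape,np.nan);G[d>0]=P[:,2]
np.set_printoptions(linewidth=220,suppress=True)
print(G[150:220:4,212:292:5].round())
```

```text
top table 33.009288312145685 28.720299595259853
scene table 21.23757064245996 26.894006947126666
LB [661.5  94.4]
RB [631.5 -46.3]
LF [553.1 110.4]
RF [524.1 -20. ]
flapF tipL [523.1 119.1]
flapF tipR [491.9 -11.6]
flapL tipB [663.8 108.4]
flapL tipF [562.1 130.7]
flapR tipB [623.8 -60. ]
flapR tipF [521.8 -34.5]
[[  6.   5.  10.   6.   3.  51.  55.  57.  62.  69.  76.  82.  80.  83.  81.  78.]
 [  4.   4. 155. 138.   4.  55.  60.  62.  66.  67.  78.  81.  81.  83.  81.  77.]
 [  7.   5. 155. 134.   6. 119. 117.  62.  67.  70.  79.  80.  83.  81.  81.  75.]
 [ -3.   6. 153. 128. 117. 114. 119. 117. 118. 117.  79.  84.  83.  nan  78.  72.]
 [  3.   4. 148. 123. 120. 118. 121. 120. 116. 116. 120. 117. 120. 117.  75.  70.]
 [  3.   2. 141. 120. 120. 119. 121. 120. 120. 119. 116. 117. 117. 118.  73. 149.]
 [  1. 156. 137.  59. 119. 117. 119. 117. 117. 117. 115. 119. 118. 119.  74. 153.]
 [  4. 156. 133.  52.  70.  76.  77. 119. 120. 117. 117. 119. 118. 120. 122. 159.]
 [  5. 149. 128. 112.  77.  74.  74.  76.  78.  79. 102. 118. 118. 120. 127.  65.]
 [  3. 144. 126.  96.  99.  94.  73.  74.  77.  85.  79.  81.  78.  91. 138.  63.]
 [  1. 145. 116.  73.  98.  97.  98.  77.  79.  81.  81.  75.  98. 114. 146.  59.]
 [  2.   3.  54.  54.  75. 102. 101.  97.  94.  79.  76.  73.  78.  71. 152.  63.]
 [  2.   3.   3. 121. 117. 115.  75.  95. 101. 102.  79.  74.  71. 120. 158.  61.]
 [  6.  -1. 138. 133. 132. 124. 123. 115. 115.  78.  76.  97.  64. 126.  60.  62.]
 [  3.   5. 154. 151. 141. 141. 135. 133. 129. 124. 120. 110. 114. 135.  63.  nan]
 [  7.   1.   0.  48. 157. 151. 148. 147. 142. 137. 133. 132. 125.  59.  61.  59.]
 [ 11.   3.   4.  47.  51.  53.  55.  62. 153. 151. 150. 142.  62.  60.  59.  62.]
 [  9.   8.   7.   2.  44.  47.  52.  52.  66.  68.  67. 153.  63.  61.  62.  60.]]
```

Run:
```python
from fit import *
ds={n:np.load(n+'0.npz')['d'] for n in('scene','top')}
fit(np.array([593,34,-.215,2.2,2.1,2]),ds,lo=107)
```

```text
scene 2554 [ 5.94116e+02  3.24580e+01 -2.32000e-01  2.26100e+00  2.03900e+00
  1.98300e+00] med res 1.23
top 2330 [ 5.92177e+02  3.41790e+01 -2.36000e-01  2.26400e+00  2.05100e+00
  1.94500e+00] med res 1.11
None 4884 [ 5.93099e+02  3.33080e+01 -2.33000e-01  2.26300e+00  2.04100e+00
  1.95700e+00] med res 1.38
```

Call:
{"api": "apply_moves", "payload": {"rows": [[30,-33.6,0,0,0,0],[30,-33.6,0,0,0,0],[30,-33.6,0,0,0,0],[30,-33.6,0,0,0,0],[30,-33.6,0,0,0,0]], "fingers": 0}}

```text
time: 1.23
tool_pos: [289.7, -352.9, 231.5]
tcp_rot: [180.0, -0.0, 20.1]
ft_force: [0.6, 0.2, 0.4]
finger_gap: -0.0
grip_force: 0.0
```

Call:
{"api": "apply_moves", "payload": {"rows": [[30,-33.6,0,0,0,0],[30,-33.6,0,0,0,0],[30,-33.6,0,0,0,0],[30,-33.6,0,0,0,0],[30,-33.6,0,0,0,0]]}}

```text
time: 1.85
tool_pos: [372.9, -143.5, 231.6]
tcp_rot: [180.0, -0.0, 20.1]
ft_force: [-0.8, -0.2, -0.0]
finger_gap: 0.1
grip_force: 0.0
```

Call:
{"api": "apply_moves", "payload": {"rows": [[30,-33.6,0,0,0,0],[30,-33.6,0,0,0,0],[30,-33.6,0,0,0,0],[30,-33.6,0,0,0,0],[30,-33.6,0,0,0,0]]}}

```text
time: 2.48
tool_pos: [456.1, 66.0, 231.6]
tcp_rot: [180.0, -0.0, 20.1]
ft_force: [0.6, -0.2, 0.5]
finger_gap: 0.2
grip_force: 0.0
```

Call:
{"api": "apply_moves", "payload": {"rows": [[0,0,0,0,0,0.117],[0,0,0,0,0,0.117],[0,0,0,0,0,0.117],[0,0,0,0,0,0.117],[0,0,0,0,0,0.117]]}}

```text
time: 3.1
tool_pos: [455.6, 64.5, 231.4]
tcp_rot: [-180.0, -0.0, -13.6]
ft_force: [0.0, 0.3, -0.8]
finger_gap: -0.2
grip_force: 0.0
```

Call:
{"api": "apply_moves", "payload": {"rows": [[0,0,22,0,0,0],[0,0,22,0,0,0],[0,0,22,0,0,0],[0,0,22,0,0,0],[12,0,11,0,0,0]]}}

```text
time: 3.72
tool_pos: [466.3, 61.8, 130.9]
tcp_rot: [180.0, 0.1, -13.4]
ft_force: [-1.0, -0.1, -0.1]
finger_gap: 0.1
grip_force: 0.0
```

Call:
{"api": "apply_moves", "payload": {"rows": [[12,0,0,0,0,0],[8,0,0,0,0,0],[8,0,0,0,0,0],[8,0,0,0,0,0],[8,0,0,0,0,0]]}}

```text
time: 4.35
tool_pos: [510.7, 51.4, 132.6]
tcp_rot: [-180.0, -0.0, -13.4]
ft_force: [-3.1, -0.3, 2.0]
finger_gap: -0.3
grip_force: 1.0
```

Call:
{"api": "apply_moves", "payload": {"rows": [[7,0,0,0,0,0],[7,0,0,0,0,0],[7,0,0,0,0,0],[7,0,0,0,0,0],[7,0,0,0,0,0]]}}

```text
time: 4.97
tool_pos: [543.0, 43.5, 131.1]
tcp_rot: [180.0, 0.2, -13.4]
ft_force: [-5.3, 1.1, 1.5]
finger_gap: -0.2
grip_force: 2.0
```

Call:
{"api": "apply_moves", "payload": {"rows": [[7,0,0,0,0,0],[7,0,0,0,0,0],[7,0,2,0,0,0],[3,0,3,0,0,0],[0,0,3,0,0,0]]}}

```text
time: 5.6
tool_pos: [568.0, 37.6, 124.2]
tcp_rot: [-180.0, -0.1, -13.4]
ft_force: [0.3, -1.2, 0.9]
finger_gap: -0.1
grip_force: 0.5
```

Call:
{"api": "apply_moves", "payload": {"rows": [[0,0,2,0,0,0],[0,0,2,0,0,0],[0,0,1,0,0,0],[0,0,0.7,0,0,0],[0,0,0,0,0,0]]}}

```text
time: 6.22
tool_pos: [567.3, 37.8, 118.5]
tcp_rot: [180.0, 0.0, -13.4]
ft_force: [0.4, 0.1, 0.4]
finger_gap: -0.2
grip_force: 0.0
```

Call:
{"api": "apply_moves", "payload": {"rows": [[0,0,0.5,0,0,0],[0,0,0.5,0,0,0],[0,0,0.5,0,0,0],[0,0,0.5,0,0,0],[0,0,0,0,0,0]]}}

```text
time: 6.85
tool_pos: [567.5, 37.8, 117.6]
tcp_rot: [-180.0, -0.0, -13.4]
ft_force: [-4.7, -0.6, 8.6]
finger_gap: -0.3
grip_force: 4.4
```

Call:
{"api": "apply_moves", "payload": {"rows": [[0,0,-6,0,0,0],[0,0,-20,0,0,0],[0,0,-20,0,0,0],[0,0,-20,0,0,0],[0,0,-20,0,0,0]]}}

```text
time: 7.48
tool_pos: [567.8, 37.8, 204.6]
tcp_rot: [-180.0, -0.1, -13.4]
ft_force: [-0.0, -0.6, -1.0]
finger_gap: -0.0
grip_force: 0.0
```

Call:
{"api": "apply_moves", "payload": {"rows": [[6,-26,0,0,0,0],[6,-26,0,0,0,0],[6,-26,0,0,0,0],[6,-26,0,0,0,0],[2,-28,0,0,0,0]]}}

```text
time: 8.1
tool_pos: [624.0, 160.8, 203.6]
tcp_rot: [-180.0, -0.0, -13.4]
ft_force: [-0.1, -0.2, 0.7]
finger_gap: 0.1
grip_force: 0.0
```

Run:
```python
from fit import *
import cv2
p,d=eyes.snapshot('top');cv2.imwrite('pics/top1.png',cv2.resize(p[110:250,150:350,::-1],None,fx=4,fy=4))
fit(np.array([593,33.5,-.233,0,2.04,1.95]),{'top':d},lo=107)
```

```text
top 2568 [ 5.9126e+02  3.4916e+01 -2.3800e-01  8.1000e-02  2.0410e+00  1.9590e+00] med res 1.42
None 2568 [ 5.9126e+02  3.4916e+01 -2.3800e-01  8.1000e-02  2.0410e+00  1.9590e+00] med res 1.42
```

View pics/top1.png

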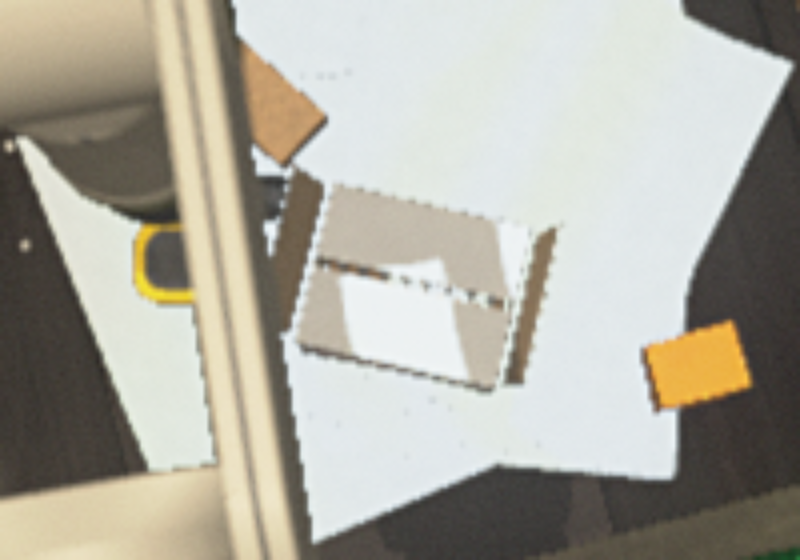

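The crop shows the front flap folded in flat, next to the closed back flap with the seam at about (410,285). The left and right flaps still stand open, and the carton hasn't moved.

Call:
{"api": "apply_moves", "payload": {"rows": [[0,0,18,0,0,0],[0,0,18,0,0,0],[0,0,18,0,0,0],[0,0,17,0,0,0],[0,8,0,0,0,0]]}}

```text
time: 8.78
tool_pos: [619.9, 151.9, 128.9]
tcp_rot: [179.9, 0.2, -13.4]
ft_force: [0.4, -0.9, 0.4]
finger_gap: 0.3
grip_force: 0.0
```

Call:
{"api": "apply_moves", "payload": {"rows": [[0,8,0,0,0,0],[0,8,0,0,0,0],[0,8,0,0,0,0],[0,8,0,0,0,0],[0,7,0,0,0,0]]}}

```text
time: 9.4
tool_pos: [612.7, 114.2, 132.2]
tcp_rot: [-180.0, -0.1, -13.4]
ft_force: [1.7, 3.4, 3.7]
finger_gap: 0.2
grip_force: 2.0
```

Call:
{"api": "apply_moves", "payload": {"rows": [[0,7,0,0,0,0],[0,7,0,0,0,0],[0,7,0,0,0,0],[0,7,0,0,0,0],[0,7,0,0,0,0]]}}

```text
time: 10.02
tool_pos: [603.9, 79.7, 131.3]
tcp_rot: [180.0, 0.0, -13.4]
ft_force: [-1.2, 0.8, 1.0]
finger_gap: 0.0
grip_force: 0.6
```

Call:
{"api": "apply_moves", "payload": {"rows": [[0,4,2,0,0,0],[0,2,3,0,0,0],[0,0,3,0,0,0],[0,0,2,0,0,0],[0,0,0,0,0,0]]}}

```text
time: 10.65
tool_pos: [602.7, 74.7, 121.1]
tcp_rot: [180.0, 0.0, -13.4]
ft_force: [-0.3, 0.7, -0.3]
finger_gap: 0.1
grip_force: 0.0
```

Call:
{"api": "apply_moves", "payload": {"rows": [[0,0,0.5,0,0,0],[0,0,0.5,0,0,0],[0,0,0.5,0,0,0],[0,0,0,0,0,0],[0,0,0,0,0,0]]}}

```text
time: 11.28
tool_pos: [603.0, 74.7, 120.6]
tcp_rot: [-180.0, -0.0, -13.4]
ft_force: [-3.4, -0.3, 6.0]
finger_gap: 0.0
grip_force: 2.7
```

Call:
{"api": "apply_moves", "payload": {"rows": [[0,0,-6,0,0,0],[0,0,-20,0,0,0],[0,0,-20,0,0,0],[0,0,-20,0,0,0],[0,0,-18,0,0,0]]}}

```text
time: 11.9
tool_pos: [603.5, 74.6, 206.4]
tcp_rot: [-180.0, -0.1, -13.4]
ft_force: [0.8, -0.2, 0.6]
finger_gap: 0.2
grip_force: 0.0
```

Call:
{"api": "apply_moves", "payload": {"rows": [[0,34,0,0,0,0],[0,34,0,0,0,0],[0,34,0,0,0,0],[0,34,0,0,0,0],[0,34,0,0,0,0]]}}

```text
time: 12.52
tool_pos: [563.3, -91.9, 205.0]
tcp_rot: [180.0, -0.0, -13.4]
ft_force: [0.9, -0.7, 0.9]
finger_gap: 0.4
grip_force: 0.0
```

Call:
{"api": "apply_moves", "payload": {"rows": [[0,0,18,0,0,0],[0,0,18,0,0,0],[0,0,18,0,0,0],[0,0,18,0,0,0],[0,0,0,0,0,0]]}}

```text
time: 13.15
tool_pos: [562.0, -89.8, 129.4]
tcp_rot: [-180.0, 0.3, -13.4]
ft_force: [0.4, 0.5, -0.4]
finger_gap: 0.2
grip_force: 0.0
```

Call:
{"api": "apply_moves", "payload": {"rows": [[0,-9,0,0,0,0],[0,-8,0,0,0,0],[0,-8,0,0,0,0],[0,-8,0,0,0,0],[0,-8,0,0,0,0]]}}

```text
time: 13.78
tool_pos: [573.4, -50.7, 132.6]
tcp_rot: [180.0, -0.1, -13.4]
ft_force: [-0.3, -3.9, 4.0]
finger_gap: 0.1
grip_force: 2.3
```

Call:
{"api": "apply_moves", "payload": {"rows": [[0,-8,0,0,0,0],[0,-7,0,0,0,0],[0,-7,0,0,0,0],[0,-7,0,0,0,0],[0,-7,0,0,0,0]]}}

```text
time: 14.4
tool_pos: [581.4, -15.1, 131.9]
tcp_rot: [-180.0, 0.0, -13.4]
ft_force: [-0.4, -0.7, -0.1]
finger_gap: 0.2
grip_force: 0.6
```

Call:
{"api": "apply_moves", "payload": {"rows": [[0,-5,2,0,0,0],[0,-3,3,0,0,0],[0,0,3,0,0,0],[0,0,2,0,0,0],[0,0,0,0,0,0]]}}

```text
time: 15.02
tool_pos: [582.9, -8.2, 121.6]
tcp_rot: [180.0, 0.0, -13.4]
ft_force: [0.1, 1.3, -0.1]
finger_gap: 0.2
grip_force: 0.0
```

Call:
{"api": "apply_moves", "payload": {"rows": [[0,0,0.5,0,0,0],[0,0,0.5,0,0,0],[0,0,0.5,0,0,0],[0,0,0,0,0,0],[0,0,0,0,0,0]]}}

```text
time: 15.65
tool_pos: [583.3, -8.1, 120.7]
tcp_rot: [180.0, -0.0, -13.4]
ft_force: [-0.2, -0.3, 1.0]
finger_gap: -0.4
grip_force: 0.5
```

Only light contact so far, so I'll press a touch more.

Call:
{"api": "apply_moves", "payload": {"rows": [[0,0,0.5,0,0,0],[0,0,0.4,0,0,0],[0,0,0,0,0,0],[0,0,0,0,0,0],[0,0,0,0,0,0]]}}

```text
time: 16.27
tool_pos: [583.4, -8.1, 120.5]
tcp_rot: [180.0, -0.0, -13.4]
ft_force: [-4.2, 0.0, 6.7]
finger_gap: 0.3
grip_force: 3.4
```

Call:
{"api": "apply_moves", "payload": {"rows": [[0,0,-6,0,0,0],[0,0,-20,0,0,0],[0,0,-25,0,0,0],[0,0,-25,0,0,0],[0,0,-25,0,0,0]]}}

```text
time: 16.9
tool_pos: [583.6, -8.1, 223.1]
tcp_rot: [-180.0, -0.1, -13.4]
ft_force: [-0.4, -0.6, 0.4]
finger_gap: -0.2
grip_force: 0.0
```

Call:
{"api": "apply_moves", "payload": {"rows": [[-45,0,0,0,0,0],[-45,0,0,0,0,0],[-35,20,0,0,0,0],[0,40,0,0,0,0],[0,40,0,0,0,0]]}}

```text
time: 17.52
tool_pos: [438.4, -77.1, 222.5]
tcp_rot: [180.0, -0.2, -13.3]
ft_force: [0.7, 0.1, 0.3]
finger_gap: 0.3
grip_force: 0.0
```

Call:
{"api": "apply_moves", "payload": {"rows": [[0,40,0,0,0,0],[0,40,0,0,0,0],[0,40,0,0,0,0],[0,0,0,0,0,0],[0,0,0,0,0,0]]}}

```text
time: 18.15
tool_pos: [410.9, -192.9, 221.6]
tcp_rot: [-180.0, -0.1, -13.5]
ft_force: [0.1, -0.1, -0.5]
finger_gap: 0.1
grip_force: 0.0
```

Run:
```python
from fit import *
from bench import models
import cv2
I=[];ds={}
for n,(a,b) in(('top',(110,150)),('scene',(110,170))):
    p,d=eyes.snapshot(n);I.append(cv2.resize(p[a:a+140,b:b+200,::-1],None,fx=3.9,fy=2,interpolation=2) if 0 else cv2.resize(p[a:a+140,b:b+200,::-1],None,fx=2,fy=2));ds[n]=d
    for m in('spare_screw_box','sanding_block','tape_measure'): print(n,m,[np.round(r['xyz']) for r in models.place_of(m,n)[:1]])
cv2.imwrite('pics/end.png',np.hstack(I))
fit(np.array([593,33.5,-.233,0.05,.05,.05]),ds,lo=107)
x,y,w=593.1,33.4,-.233;c,s=np.cos(w),np.sin(w)
for n,d in ds.items():
    P=cloud(n,d);u=c*(P[:,0]-x)+s*(P[:,1]-y);v=-s*(P[:,0]-x)+c*(P[:,1]-y)
    for nm,a,b in(('Lin',28,40),('Lout',54,64),('Rin',-40,-28),('Rout',-64,-54),('mid',-15,15)):
        for f in(-1,1):
            m=(v>a)&(v<b)&(f*u>12)&(f*u<45)&(P[:,2]>60);print(n,nm,f,np.median(P[m,2]).round(1),m.sum())
```

```text
top spare_screw_box [array([ 537., -160.,   -0.])]
top sanding_block [array([751., 149.,   1.])]
top tape_measure [array([622., 202.,   3.])]
scene spare_screw_box []
scene sanding_block []
scene tape_measure []
top 2095 [ 5.91494e+02  3.39900e+01 -2.41000e-01  1.12000e-01  1.93000e-01
  1.98000e-01] med res 1.65
scene 894 [ 5.92284e+02  3.00240e+01 -2.43000e-01  1.19000e-01  1.00000e-01
  1.90000e-01] med res 1.51
None 2989 [ 5.91922e+02  3.22710e+01 -2.35000e-01  1.16000e-01  1.97000e-01
  1.94000e-01] med res 1.61
top Lin -1 120.9 56
top Lin 1 120.5 55
top Lout -1 120.5 48
top Lout 1 120.6 42
top Rin -1 120.7 57
top Rin 1 120.6 54
top Rout -1 120.1 46
top Rout 1 120.3 45
top mid -1 118.0 137
top mid 1 118.0 134
scene Lin -1 nan 0
scene Lin 1 nan 0
scene Lout -1 nan 0
scene Lout 1 nan 0
scene Rin -1 121.1 65
scene Rin 1 nan 0
scene Rout -1 121.0 61
scene Rout 1 nan 0
scene mid -1 118.7 153
scene mid 1 116.3 13
  return _methods._mean(a, axis=axis, dtype=dtype,
  ret = ret.dtype.type(ret / rcount)
```

View pics/end.png

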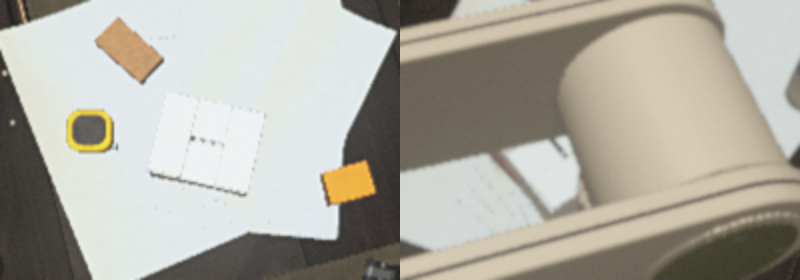

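The end picture shows the carton closed, centred at about (207,143). Both side flaps lie flat, at 120.5 mm along the inner and outer edges, with the front flap beneath them at 118 mm. The bystanders are where they were, and the arm is clear.

```bash
python3 -c "
from bench import job;print(job.hand_in())"
```

```text
the job is handed in; nothing more can be done
None
```

The carton is closed and handed in at about 18 s: I folded the front flap in first, then the left and right flaps over it, and the top lies flat. I saw no shift of the carton or the bystanders I could check beyond measurement error, though the offcut was never detected by name, so I did not check it. The highest contact force I read was about 10 N.

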